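# Restock the bottle carrier and latch its gate

### The arm

A 6-joint arm with a two-finger parallel gripper is mounted at the origin on a cart in front of the work surface, level with it; the furniture and walls round the work are solid. World frame = base frame: x ahead of the robot, y to its left, z up, the work surface at z = 0. Lengths are in m, angles in rad, forces in N, time in s.
With the tool pointing down it reaches from about 0.3 to 0.775 m from the base axis. Payload 14.6 kg.
Tool frame: the origin (TCP) lies at the very end of the fingers, on their centre line; the grasp point (between the pads) lies 19 mm behind it; y points along the fingers, z is the direction in which the jaws open and shut, and the axes are right-handed (so a half turn about y gives the same grasp; the last joint's range is limited). The gripper opens to 94 mm and grips with 3 to 60 N. Pads are 16 mm wide; open, the fingers measure 119 mm over their backs; the gripper's body (75 mm by 177 mm) begins 78 mm behind the grasp point.
Start: joints at [-1.22, 0.3, 1.521, -0, 1.321, -0.067], TCP at [0.223, -0.503, 0.205] pointing down, gripper open.
Joint ranges: [-3.03, 3.03], [-0.79, 2.21], [0.23, 2.52], [-1.04, 4.18], [0, 3.07], [-2.55, 2.55]. Speed limits (rad/s): [2.22, 2.22, 2.57, 3.14, 3.14, 3.14].

### API

Orientations are given as [roll, pitch, yaw] about the fixed x, y, z axes, in that order (R = Rz(yaw) Ry(pitch) Rx(roll)).
In Python, from station import get_obs, camera, hand_in, masks_of gives the robot as it stands.
- The arm moves only by the shell command python3 -m jog 'ROWS' [FORCE]. ROWS is text: rows parted by semicolons, each of 7 numbers parted by spaces: the shift along the world's x, y, z in mm, then the turn, a rotation vector about the world's x, y, z in degrees, then the closure, from 0 (fully open) to 1 (shut). A call has 1 to 10 rows; each row is the pose to reach, as a shift and turn from the pose measured when the call began; what a row does not reach only later rows make up. A row lasts 1/12 s, in which the tool goes at most 41.7 mm and 7.16 degrees, less where a joint would pass 70% of its speed; a pose out of reach is approached as far as the arm can. A call with a gripper value outside its range is refused whole. The fingers move at their own pace and stop on an object; FORCE is the grip in N (left out, the last holds). Time passes only in rows, so rows that repeat a pose let the fingers close. It gives the time, the measured TCP pose, the force and the opening at its end, in the units of the state.
- get_obs(): the state, without advancing time (a new reading comes with each control period).
- camera(name): name is "scene" or "top" or "wrist"; returns a dict with "img" (400x640x3 uint8, red, green, blue), "range_z" (400x640 float32, m along the optical axis (not along the pixel's ray), 0 where there is no reading), "fx", "fy", "cx", "cy" (pixels), "k1" (the pictures are not rectified: a ray, as slopes to the right and down, at radius r is drawn at 1 + k1 r^2 times it, then the intrinsics apply), "rvec" (rotation vector, rad) and "tvec" (3), from world to camera coordinates, as OpenCV has them. Camera axes: x right, y down, z forward; pixel columns grow to the right and rows downward; lengths in m; the calibration is good to about 2 mm. A picture is of the moment at which its call begins.
- hand_in(): hands the job in, once; it reports no verdict.
Trained networks look in the newest picture that a camera, given by its name, has taken for a name from the list of things; names that differ only in an ending like _2 or _b are one class to them, and where a whole thing is asked for, a point or a joint stands for the part that bears it (a point fixed in the world has none). Each returns a list of dicts, best first, with "conf" (0 to 1); they miss things now and then, are a little off and sometimes report something else, mostly with a low value. They report only what shows in the picture. A call takes as long as a camera call.
- masks_of(thing, camera): "mask" (400x640 bool, what is visible of it) and "extent" ([left, top, right, bottom] in pixels, round what is visible of it).
The state is a dict: "time_s": time; "qpos": joint angles; "joint_vel": joint speeds; "tau": joint torques, N m; "ee_pos": TCP position; "eef_rot": TCP orientation; "force": force on the tool from outside, world axes, zero at the start; "moment": the same for the moment, N m; "grip_width": finger opening in m.
Only numpy, scipy, OpenCV 4.12 (cv2) and the standard library are available. Lean on these libraries where they do the work, as an engineer would, in place of code of your own. Each camera call takes 0.05 s, during which the arm holds its last target.

### The job

One of the three cells of the bottle carrier is empty: stand the spare bottle of the same kind (from the bench) upright in it. Then push the carrier's gate shut, without slamming it, until its sprung latch has ridden over the strike and snapped in. Leave the bottles already in the carrier in their cells, do not knock over the spare, and leave the dropper bottle, the lidded cups and the timers alone.

Things in the scene. Friction and masses are not known exactly. Their poses are not given: they have to be found in the camera images.
- carrier: grey metal bottle carrier fixed to the bench, 62 mm deep (x), 190 mm wide (y), three cells in a row along y; origin: centre of its underside; x points from its open front (gate side) to its back wall, y left, z up. Floor 6 mm thick; back wall, ends and dividers 32 mm high; at the front a hinge post (left, 78 mm high) and a strike post (right, 68 mm, standing 8 mm in front of the shut gate)
- cell_1 (a point): centre of the floor of the left (+y) cell, 6 mm above the bench; the cell is 48 mm square, its front closed only by the gate. The axes are those of the carrier
- cell_2 (a point): centre of the floor of the middle cell, as cell_1
- cell_3 (a point): centre of the floor of the right (-y) cell, as cell_1
- stock_1: stands in one of the cells; clear glass bottle with a white screw cap: body 38 mm diameter and 66 mm tall, cap 26 mm diameter on top of it, 82 mm in all, about 190 g; origin at the centre of its underside, z up its axis
- stock_2: stands in another cell, same as stock_1
- spare_bottle: stands upright on the open bench, same kind as stock_1; clear glass bottle with a white screw cap: body 38 mm diameter and 66 mm tall, cap 26 mm diameter on top of it, 82 mm in all, about 190 g; origin at the centre of its underside, z up its axis
- gate (a joint): angle of the gate in rad: 0 shut across the front of the carrier, growing as its free end swings out towards the robot (clockwise seen from above when opening); starts at 1.1 to 1.5; stops at -0.012 and 1.6. Light hinge with slight friction, stays where it is left. The bevel meets the strike at about 0.067
- gate_hinge (a point): point on the upright hinge axis, at the left (+y) end of the carrier's front, 43 mm above the bench. The gate is a metal frame with a clear pane, 10 mm thick, from 9 to 76 mm above the bench, reaching 174 mm from the hinge axis; shut it lies along the carrier's -y from here. The axes turn with the gate: its -y runs along the gate to the free end, its -x points out of the outer face (to be pushed)
- gate_push (a point): middle of the steel push plate (34 mm wide, 52 mm tall) on the outer face of the gate, 120 mm from the hinge axis, 43 mm above the bench; axes as gate_hinge. Riding over the strike takes about 6 to 12 N here
- latch_bolt (a joint): position in m of the sprung bolt at the free end of the gate: 0 fully out, up to 0.010 pushed in. It is pushed in by about 6.5 mm as its bevel rides over the strike roller on the right front post and springs back to 0 when the gate reaches about 0, which is the latched state
- dropper_bottle: small brown bottle with a dropper bulb cap, 42 mm diameter, 120 mm tall, standing on the bench, origin at the centre of its underside; not to be used or moved
- sample_cup: lidded sample cup, 60 mm diameter, 56 mm tall, on the bench, the one to the left of the carrier, origin at the centre of its underside; bystander
- timer: wind-up timer with a round dial, 68 mm square, 44 mm tall, the one just behind the carrier, origin at the centre of its underside; bystander

How it is judged:
By the outcome, as a careful person would: the job done as asked, in the order asked, and still so for the second after the job is handed in, with the robot touching nothing.
It also fails if it takes over 51 s, if anything falls off the work surface, if the arm or the gripper's body presses on something with over 40 N, if the wrist force passes 120 N, or if a joint passes its speed limit or range.

## Working session

There is one attempt and no reset: what is moved stays moved. The work goes in short steps, Python scripts to look and compute and a shell command to move; the robot and the scene stay as the last step left them, time stands still between calls to the robot, and variables do not carry over. Pictures are saved under pics/ and viewed, and the job is handed in when it is done.

```bash
ls; mkdir -p pics; cat > h.py <<'E'
import numpy as np, cv2
from station import *
def save(c,n): cv2.imwrite('pics/'+n,c['img'][:,:,::-1])
def pts(c,mask=None):
    z=c['range_z']; 
    m=(z>0) if mask is None else (mask&(z>0))
    v,u=np.nonzero(m)
    K=np.array([[c['fx'],0,c['cx']],[0,c['fy'],c['cy']],[0,0,1.]])
    d=np.array([c['k1'],0,0,0,0.])
    n=cv2.undistortPoints(np.stack([u,v],1).astype(float)[:,None],K,d)[:,0]
    zz=z[v,u]; P=np.c_[n*zz[:,None],zz]
    R=cv2.Rodrigues(np.array(c['rvec'],float))[0]
    return (P-np.array(c['tvec']))@R, u,v
def proj(c,P):
    K=np.array([[c['fx'],0,c['cx']],[0,c['fy'],c['cy']],[0,0,1.]])
    return cv2.projectPoints(np.array(P,float).reshape(-1,1,3),np.array(c['rvec'],float),np.array(c['tvec'],float),K,np.array([c['k1'],0,0,0,0.]))[0][:,0]
def rayz(c,uv,z):
    K=np.array([[c['fx'],0,c['cx']],[0,c['fy'],c['cy']],[0,0,1.]])
    n=cv2.undistortPoints(np.array(uv,float).reshape(-1,1,2),K,np.array([c['k1'],0,0,0,0.]))[:,0]
    R=cv2.Rodrigues(np.array(c['rvec'],float))[0]; C=-R.T@np.array(c['tvec'])
    d=np.c_[n,np.ones(len(n))]@R
    return C+d*((z-C[2])/d[:,2])[:,None]
E
python3 - <<'E'
from h import *
for n in ['scene','top','wrist']:
    c=camera(n); save(c,n+'0.png')
    print(n,c['fx'],(-cv2.Rodrigues(np.array(c['rvec'],float))[0].T@np.array(c['tvec'])).round(3))
    if n=='wrist': continue
    for t in ['carrier','stock_1','spare_bottle','gate','gate_push','latch_bolt','dropper_bottle','sample_cup','timer']:
        for r in masks_of(t,n)[:5]:
            P,u,v=pts(c,r['mask']); 
            print(t,round(r['conf'],2),r['extent'],r['mask'].sum(),np.median(P,0).round(3) if len(P) else None, np.percentile(P,[2,98],axis=0).round(3).tolist() if len(P) else None)
print(get_obs())
E
```

```text
pics
scene 482.2382339248591 [1.386 0.148 1.227]
carrier 0.75 [300.8, 166.8, 371.4, 238.9] 1405 [0.642 0.12  0.025] [[0.484, 0.006, -0.002], [0.692, 0.192, 0.078]]
stock_1 0.55 [341.4, 209.0, 357.4, 232.2] 222 [0.668 0.147 0.058] [[0.649, 0.131, 0.019], [0.678, 0.163, 0.09]]
stock_1 0.53 [350.4, 165.0, 366.9, 217.6] 328 [0.549 0.17  0.072] [[0.479, 0.15, 0.012], [0.639, 0.194, 0.08]]
stock_1 0.25 [302.0, 165.7, 368.4, 236.5] 1342 [0.643 0.116 0.025] [[0.484, 0.006, -0.0], [0.692, 0.192, 0.078]]
spare_bottle 0.71 [210.4, 171.1, 223.7, 194.2] 246 [ 0.583 -0.262  0.049] [[0.517, -0.283, 0.002], [0.593, -0.248, 0.084]]
gate 0.72 [355.9, 160.8, 365.8, 219.6] 320 [0.551 0.17  0.072] [[0.473, 0.15, 0.015], [0.641, 0.194, 0.08]]
gate_push 0.63 [352.0, 163.4, 365.4, 225.0] 333 [0.551 0.17  0.072] [[0.473, 0.15, 0.014], [0.641, 0.195, 0.079]]
latch_bolt 0.57 [299.0, 165.4, 365.5, 241.5] 1245 [0.643 0.119 0.026] [[0.485, 0.007, 0.001], [0.692, 0.192, 0.078]]
dropper_bottle 0.26 [354.7, 163.2, 366.1, 209.7] 341 [0.541 0.169 0.071] [[0.474, 0.15, -0.002], [0.63, 0.191, 0.079]]
sample_cup 0.78 [41
[... 1287 characters left out ...]
wrist 334.9446508303213 [ 0.297 -0.47   0.385]
{'time_s': 1.05, 'qpos': array([-1.21962582e+00,  2.99893726e-01,  1.52098616e+00,  5.88884485e-06,
        1.32070082e+00, -6.65821404e-02]), 'joint_vel': array([-0.00068038, -0.00057909,  0.00145392,  0.00076884, -0.00076214,
       -0.00113374]), 'tau': array([-1.56283782e-03, -5.31670833e+01, -3.52915585e+01,  7.08012795e-02,
        2.12318671e-02,  1.56140248e-05]), 'ee_pos': array([ 0.2231454 , -0.50269447,  0.20545488]), 'eef_rot': array([-1.57078403e+00,  4.89847980e-06, -2.72384147e+00]), 'force': array([-0.13131418,  0.37443946,  0.16004856]), 'moment': array([ 0.00517306, -0.00699846,  0.02600663]), 'grip_width': 0.09387826582056662}
```

```bash
python3 - <<'E'
import cv2
s=cv2.imread('pics/scene0.png'); t=cv2.imread('pics/top0.png')
cv2.imwrite('pics/scene_c.png',cv2.resize(s[150:290,190:450],(780,420),interpolation=cv2.INTER_CUBIC))
cv2.imwrite('pics/top_c.png',cv2.resize(t[130:280,190:460],(800,444),interpolation=cv2.INTER_CUBIC))
E
```

```text
(no output)
```

View pics/scene_c.png

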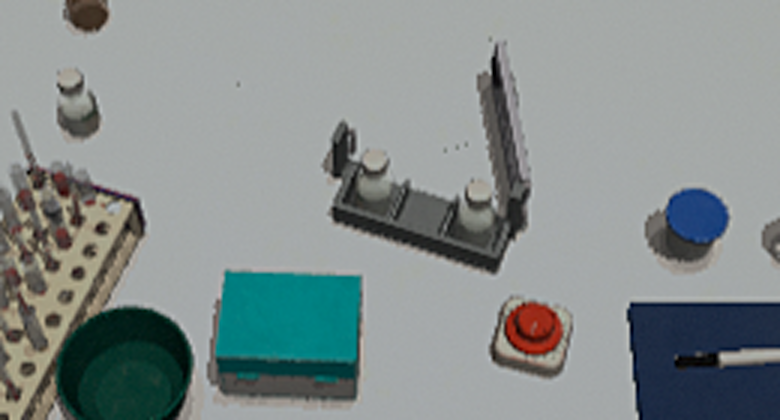

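View pics/top_c.png

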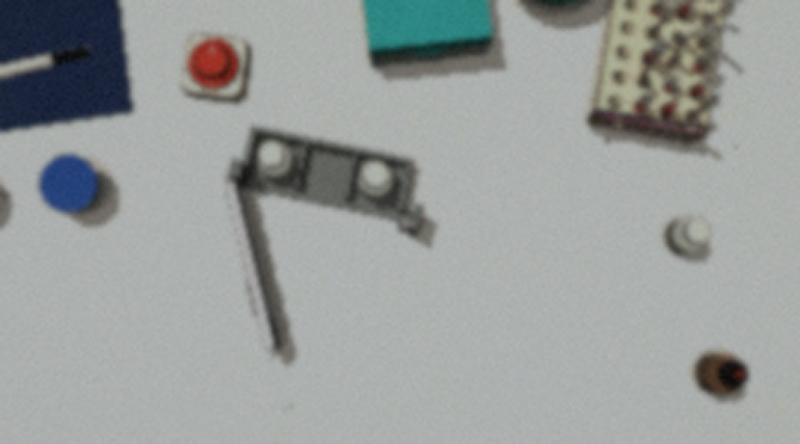

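View pics/top0.png

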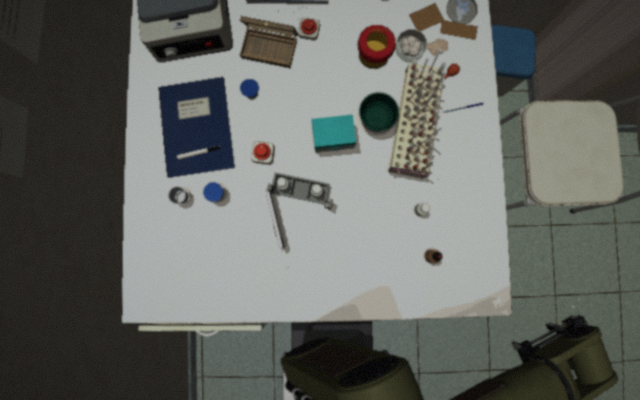

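View pics/wrist0.png

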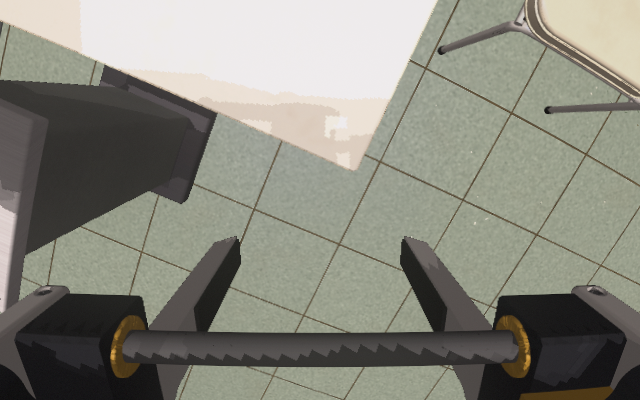

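```bash
python3 - <<'E'
from h import *
for n in ['scene','top']:
    c=camera(n); P,u,v=pts(c)
    def clus(x0,x1,y0,y1,z0,z1,nm):
        m=(P[:,0]>x0)&(P[:,0]<x1)&(P[:,1]>y0)&(P[:,1]<y1)&(P[:,2]>z0)&(P[:,2]<z1)
        Q=P[m]; print(n,nm,len(Q),Q.mean(0).round(4),Q.min(0).round(3),Q.max(0).round(3)); return Q
    clus(.5,.63,-.32,-.2,.074,.1,'sparecap')
    clus(.5,.63,-.32,-.2,.025,.06,'sparebody')
    clus(.62,.72,.09,.165,.081,.1,'cap1')
    clus(.58,.66,.0,.09,.078,.1,'cap3')
    clus(.58,.66,-.03,.04,.045,.075,'strike')
    clus(.60,.9,-.33,-.1,.06,.3,'rack')
    clus(.44,.65,.13,.22,.06,.1,'gate')
    Q=clus(.58,.72,0,.2,.02,.04,'walls')
    # table zero
    m=(P[:,0]>.45)&(P[:,0]<.55)&(P[:,1]>-.2)&(P[:,1]<0.1); print('table z',np.median(P[m,2]))
    g=P[(P[:,0]>.46)&(P[:,0]<.62)&(P[:,1]>.13)&(P[:,1]<.22)&(P[:,2]>.066)&(P[:,2]<.09)]
    print('gate line',np.polyfit(g[:,0],g[:,1],1))
    r=[x for x in masks_of('carrier',n)]
    img=c['img']
E
```

```text
scene sparecap 56 [ 0.5755 -0.2652  0.081 ] [ 0.56  -0.278  0.075] [ 0.587 -0.253  0.087]
scene sparebody 121 [ 0.5837 -0.2617  0.0445] [ 0.559 -0.283  0.025] [ 0.595 -0.247  0.06 ]
scene cap1 59 [0.6589 0.1478 0.0874] [0.646 0.136 0.082] [0.671 0.159 0.094]
scene cap3 61 [0.638  0.047  0.0867] [0.623 0.034 0.079] [0.649 0.058 0.093]
scene strike 77 [0.6112 0.0181 0.0592] [0.585 0.003 0.045] [0.653 0.039 0.075]
scene rack 3137 [ 0.7993 -0.2469  0.09  ] [ 0.669 -0.327  0.06 ] [ 0.9   -0.101  0.203]
scene gate 228 [0.5659 0.1728 0.0746] [0.471 0.138 0.061] [0.649 0.196 0.088]
scene walls 491 [0.6577 0.0963 0.0291] [0.58  0.002 0.02 ] [0.697 0.196 0.04 ]
table z -0.000425147284740301
gate line [0.22823523 0.04549152]
top sparecap 65 [ 0.5694 -0.2668  0.0811] [ 0.557 -0.279  0.075] [ 0.581 -0.254  0.087]
top sparebody 75 [ 0.5665 -0.2595  0.0489] [ 0.551 -0.283  0.026] [ 0.587 -0.248  0.06 ]
top cap1 63 [0.6537 0.1454 0.0877] [0.642 0.134 0.081] [0.665 0.158 0.092]
top cap3 59 [0.6318 0.0449 0.0875] [0.62  0.034 0.079] [0.642 0.057 0.093]
top strike 56 [0.6096 0.0196 0.0613] [ 0.582 -0.     0.047] [0.648 0.04  0.072]
top rack 2678 [ 0.7916 -0.2501  0.0842] [ 0.667 -0.329  0.06 ] [ 0.9   -0.102  0.204]
top gate 287 [0.5663 0.1689 0.0756] [0.467 0.135 0.06 ] [0.65  0.194 0.091]
top walls 301 [0.6518 0.0948 0.0303] [0.581 0.007 0.02 ] [0.69  0.185 0.04 ]
table z -6.0621395059536186e-05
gate line [0.23114141 0.04311042]
```

```bash
python3 -m jog '35 24 0 0 0 0 0;70 48 0 0 0 0 0;105 72 0 0 0 0 0;140 96 0 0 0 0 0;175 120 0 0 0 0 0;210 144 0 0 0 0 0;245 168 0 0 0 0 0;280 192 0 0 0 0 0;315 216 0 0 0 0 0;335 230 0 0 0 0 0' 20
python3 - <<'E'
from h import *
print(get_obs()['ee_pos'],get_obs()['eef_rot'])
c=camera('wrist'); save(c,'w1.png')
for r in masks_of('spare_bottle','wrist')[:3]: 
    P,u,v=pts(c,r['mask']); print(r['conf'],r['extent'],np.median(P,0))
    for lo,hi in [(.076,.09),(.01,.06)]:
        Q=P[(P[:,2]>lo)&(P[:,2]<hi)]; print(len(Q),Q.mean(0),Q.min(0),Q.max(0))
P,u,v=pts(c); m=(P[:,2]>.1)&(P[:,0]>.6)&(P[:,1]>-.4)&(P[:,1]<-.12); Q=P[m]; print('rack',Q.min(0) if len(Q) else 0)
E
```

```text
time_s: 2.08
ee_pos: [0.5603, -0.2703, 0.2053]
eef_rot: [-1.571, 0.0, -2.723]
force: [0.2, -0.5, 0.2]
grip_width: 0.094
[ 0.56032751 -0.27033976  0.20532824] [-1.57090930e+00  2.38068514e-04 -2.72250623e+00]
0.61 [302.8, 149.3, 337.7, 195.0] [ 0.57871357 -0.26470141  0.05575241]
541 [ 0.57355689 -0.26723845  0.08226417] [ 0.56174887 -0.27986924  0.0763387 ] [ 0.58521883 -0.25523123  0.08497824]
605 [ 0.58149796 -0.26309738  0.04622087] [ 0.55519979 -0.28556329  0.01007249] [ 0.59149597 -0.24863509  0.05744436]
rack [ 0.60000003 -0.33167317  0.10007433]
```

View pics/w1.png

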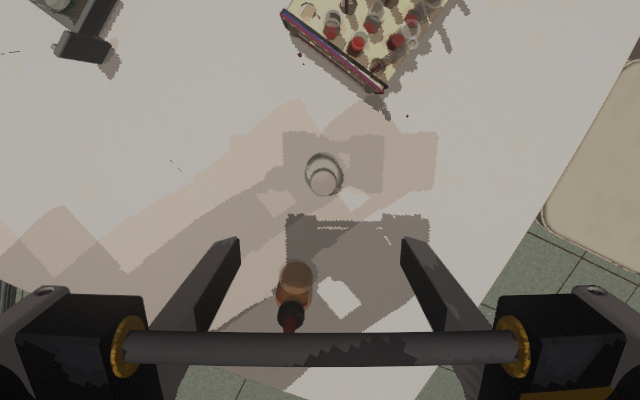

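```bash
python3 -m jog '11 3 -20 0 0 0 0;11 3 -55 0 0 0 0;11 3 -90 0 0 0 0.2;11 3 -125 0 0 0 0.3;11 3 -155 0 0 0 0.3;11 3 -172 0 0 0 0.3;11 3 -172 0 0 0 0.3' 20
python3 - <<'E'
from h import *
print(get_obs()['ee_pos'],get_obs()['grip_width'])
c=camera('wrist'); save(c,'w2.png')
E
```

```text
time_s: 2.77
ee_pos: [0.5695, -0.2661, 0.0287]
eef_rot: [-1.577, -0.004, -2.72]
force: [-0.9, 0.4, 0.3]
grip_width: 0.0668
[ 0.56954751 -0.26611296  0.02865041] 0.06675103367069024
```

View pics/w2.png

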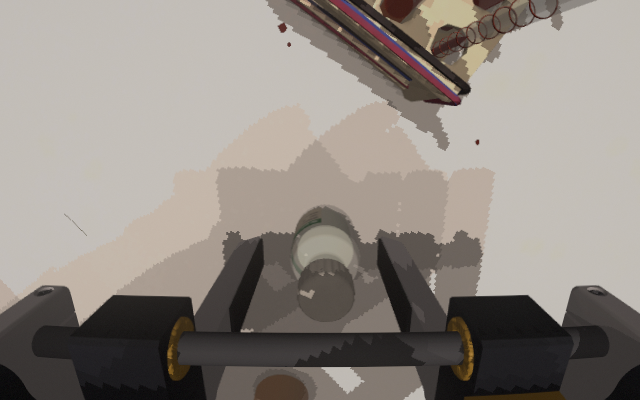

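```bash
python3 -m jog '1 -1 5 0 0 0 0.35;1 -1 5 0 0 0 0.5;1 -1 5 0 0 0 0.7;1 -1 5 0 0 0 0.8;1 -1 5 0 0 0 0.8;1 -1 5 0 0 0 0.8;1 -1 5 0 0 0 0.8;1 -1 5 0 0 0 0.8' 20
```

```text
time_s: 3.48
ee_pos: [0.572, -0.2678, 0.0371]
eef_rot: [-1.573, -0.001, -2.72]
force: [-0.5, 0.0, 7.1]
grip_width: 0.0376
```

```bash
python3 -m jog '0 0 5 0 0 0 0.85;0 0 15 0 0 0 0.85;0 0 30 0 0 0 0.85;0 0 50 0 0 0 0.85;0 0 70 0 0 0 0.85;0 0 90 0 0 0 0.85;0 0 100 0 0 0 0.85;0 0 100 0 0 0 0.85' 25
python3 - <<'E'
from h import *
c=camera('wrist'); save(c,'w3.png')
print(get_obs())
E
```

```text
time_s: 4.15
ee_pos: [0.5729, -0.2682, 0.14]
eef_rot: [-1.57, 0.001, -2.72]
force: [0.2, -0.1, -1.8]
grip_width: 0.0377
{'time_s': 4.2, 'qpos': array([-4.95953483e-01,  5.39416376e-01,  1.34402239e+00,  4.52541669e-04,
        1.25914659e+00,  6.53035659e-01]), 'joint_vel': array([-0.00093785,  0.03454803,  0.03305966, -0.00086026, -0.01568477,
        0.00017196]), 'tau': array([ 2.87474185e-02, -6.91620684e+01, -3.69334638e+01,  7.16388761e-02,
        2.90820580e-01,  1.60909362e-04]), 'ee_pos': array([ 0.57230821, -0.26790663,  0.13797568]), 'eef_rot': array([-1.57184644e+00, -2.61184374e-04, -2.71992431e+00]), 'force': array([ 0.11567902,  0.30093646, -0.98847813]), 'moment': array([-0.01341536, -0.04170137, -0.02144541]), 'grip_width': 0.037659812302511926}
```

View pics/w3.png

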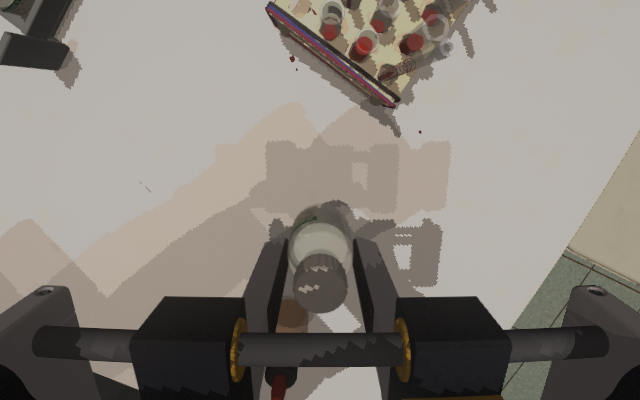

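```bash
python3 -m jog '0 10 20 0 0 6 0.85;0 35 40 0 0 12 0.85;10 65 60 0 0 18 0.85;18 95 62 0 0 24 0.85;26 125 62 0 0 30 0.85;34 150 62 0 0 36 0.85;42 175 62 0 0 42 0.85;50 195 62 0 0 48 0.85;57 208 62 0 0 53.5 0.85;57 208 62 0 0 53.5 0.85' 25
python3 - <<'E'
from h import *
o=get_obs(); print(o['ee_pos'],o['eef_rot'],np.degrees(o['eef_rot'][2])+90,o['grip_width'])
c=camera('wrist'); save(c,'w4.png')
for t in ['carrier','stock_1','gate','gate_push']:
  for r in masks_of(t,'wrist')[:4]:
    P,u,v=pts(c,r['mask']); print(t,r['conf'],r['extent'],np.median(P,0))
np.savez('c4.npz',**{k:c[k] for k in c})
E
```

```text
time_s: 5.03
ee_pos: [0.6296, -0.0573, 0.1981]
eef_rot: [-1.574, 0.0, -1.778]
force: [0.2, -0.1, -1.6]
grip_width: 0.0379
[ 0.62958652 -0.05729394  0.19809735] [-1.57434286e+00  4.39060370e-06 -1.77832443e+00] -11.8904843731152 0.03786878026430124
carrier 0.9 [81.3, 0.0, 336.8, 144.7] [0.63036021 0.08739329 0.00781333]
stock_1 0.9 [281.1, 58.0, 322.6, 109.0] [0.63564094 0.04390787 0.08678437]
gate 0.74 [84.9, 0.0, 168.9, 19.7] [0.48269141 0.15059854 0.04292899]
gate_push 0.56 [83.0, 0.6, 165.2, 26.6] [0.48328549 0.15049173 0.04356083]
```

View pics/w4.png

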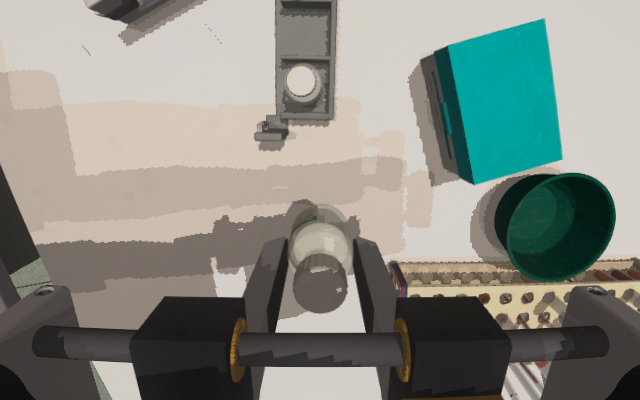

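```bash
python3 - <<'E'
from h import *
c=dict(np.load('c4.npz')); c={k:(v.item() if v.ndim==0 else v) for k,v in c.items()}
P,u,v=pts(c)
m=(v<200)&(u>230)&(u<400)&(P[:,2]>.003)&(P[:,2]<.1)&(P[:,0]>.55)
m&=(P[:,0]<.72)
Q=P[m]
W=Q[(Q[:,2]>.028)&(Q[:,2]<.036)]
best=None
for a in np.arange(-16,-8,.25):
    t=np.radians(a); ex=np.array([np.cos(t),np.sin(t)]); 
    s=W[:,:2]@ex
    h,_=np.histogram(s,bins=np.arange(s.min(),s.max(),.0015)); sc=(h.astype(float)**2).sum()
    if best is None or sc>best[0]: best=(sc,a)
    if a%1==0: print(a,sc)
print(best)
t=np.radians(best[1]); ex=np.array([np.cos(t),np.sin(t)]); ey=np.array([-ex[1],ex[0]])
print('x wall hist');s=W[:,:2]@ex; y=W[:,:2]@ey
h,e=np.histogram(s,bins=np.arange(.55,.72,.002)); print([(round(b,3),n) for b,n in zip(e,h) if n])
h,e=np.histogram(y,bins=np.arange(.05,.35,.003)); print([(round(b,3),n) for b,n in zip(e,h) if n])
F=Q[(Q[:,2]<.012)]; print('floor z',np.median(F[:,2]), (F[:,:2]@ex).min(),(F[:,:2]@ex).max())
y=F[:,:2]@ey;h,e=np.histogram(y,bins=np.arange(.05,.35,.003)); print([(round(b,3),n) for b,n in zip(e,h) if n])
# caps
C=Q[(Q[:,2]>.083)&(Q[:,2]<.095)];print('cap3',C.mean(0),C.min(0),C.max(0), C.mean(0)[:2]@ex,C.mean(0)[:2]@ey)
E
python3 - <<'E'
import cv2
i=cv2.imread('pics/w4.png'); cv2.imwrite('pics/w4c.png',cv2.resize(i[0:160,230:370],None,fx=3.7,fy=3.7,interpolation=cv2.INTER_CUBIC))
E
```

```text
-16.0 122169.0
-15.0 132154.0
-14.0 141815.0
-13.0 133507.0
-12.0 129640.0
-11.0 123386.0
-10.0 108685.0
-9.0 98006.0
(np.float64(151003.0), np.float64(-13.5))
x wall hist
[(np.float64(0.564), np.int64(4)), (np.float64(0.566), np.int64(7)), (np.float64(0.568), np.int64(10)), (np.float64(0.57), np.int64(2)), (np.float64(0.572), np.int64(2)), (np.float64(0.574), np.int64(2)), (np.float64(0.576), np.int64(2)), (np.float64(0.578), np.int64(3)), (np.float64(0.58), np.int64(2)), (np.float64(0.582), np.int64(22)), (np.float64(0.584), np.int64(32)), (np.float64(0.586), np.int64(30)), (np.float64(0.588), np.int64(34)), (np.float64(0.59), np.int64(28)), (np.float64(0.592), np.int64(32)), (np.float64(0.594), np.int64(33)), (np.float64(0.596), np.int64(33)), (np.float64(0.598), np.int64(32)), (np.float64(0.6), np.int64(32)), (np.float64(0.602), np.int64(31)), (np.float64(0.604), np.int64(30)), (np.float64(0.606), np.int64(30)), (np.float64(0.608), np.int64(30)), (np.float64(0.61), np.int64(30)), (np.float64(0.612), np.int64(33)), (np.float64(0.614), np.int64(31)), (np.float64(0.616), np.int64(36
[... 3162 characters left out ...]
np.int64(168)), (np.float64(0.233), np.int64(163)), (np.float64(0.236), np.int64(167)), (np.float64(0.239), np.int64(170)), (np.float64(0.242), np.int64(167)), (np.float64(0.245), np.int64(170)), (np.float64(0.248), np.int64(162)), (np.float64(0.251), np.int64(166)), (np.float64(0.254), np.int64(166)), (np.float64(0.257), np.int64(175)), (np.float64(0.26), np.int64(165)), (np.float64(0.263), np.int64(175)), (np.float64(0.266), np.int64(190)), (np.float64(0.269), np.int64(63)), (np.float64(0.272), np.int64(22)), (np.float64(0.275), np.int64(12))]
cap3 [0.63420986 0.04586354 0.08857347] [0.62197736 0.03374493 0.08454671] [0.64651928 0.05808763 0.09071031] 0.6059799566395647 0.19264968092899054
```

View pics/w4c.png

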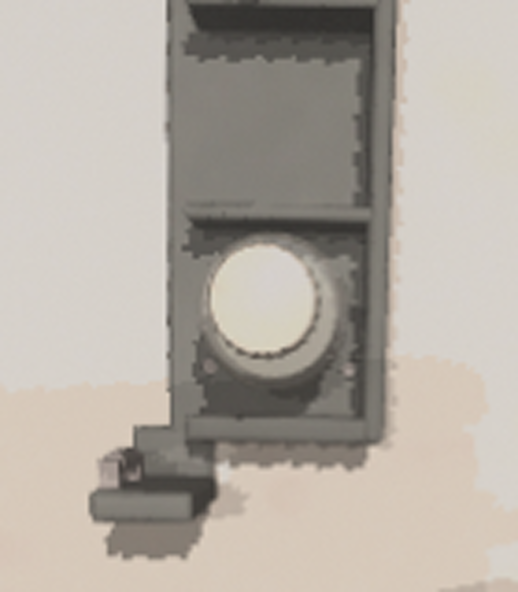

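```bash
python3 -m jog '1 20 0 0 0 -0.5 0.85;4 50 0 0 0 -1 0.85;8 85 0 0 0 -1.6 0.85;12 115 0 0 0 -1.6 0.85;14 140 0 0 0 -1.6 0.85;15 154 0 0 0 -1.6 0.85;15 154 0 0 0 -1.6 0.85;15 154 0 0 0 -1.6 0.85' 25
python3 - <<'E'
from h import *
o=get_obs(); print(o['ee_pos'],o['eef_rot'],np.degrees(o['eef_rot'][2])+90,o['grip_width'])
c=camera('top'); save(c,'t5.png'); c=camera('scene'); save(c,'s5.png'); c=camera('wrist'); save(c,'w5.png')
i=cv2.imread('pics/s5.png'); cv2.imwrite('pics/s5c.png',cv2.resize(i[100:260,250:450],(800,640))[:600])
E
```

```text
time_s: 5.95
ee_pos: [0.6438, 0.0925, 0.1993]
eef_rot: [-1.573, -0.001, -1.817]
force: [0.4, -0.1, -0.7]
grip_width: 0.0375
[0.64383203 0.09245205 0.19932493] [-1.57279564e+00 -8.09108473e-04 -1.81746298e+00] -14.13295835825204 0.037496304113444845
```

View pics/w5.png

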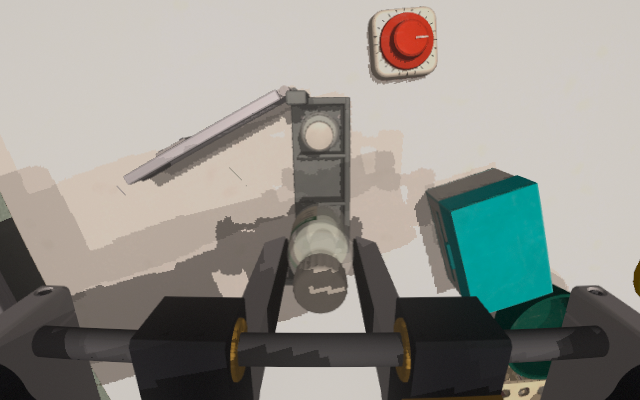

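View pics/s5c.png

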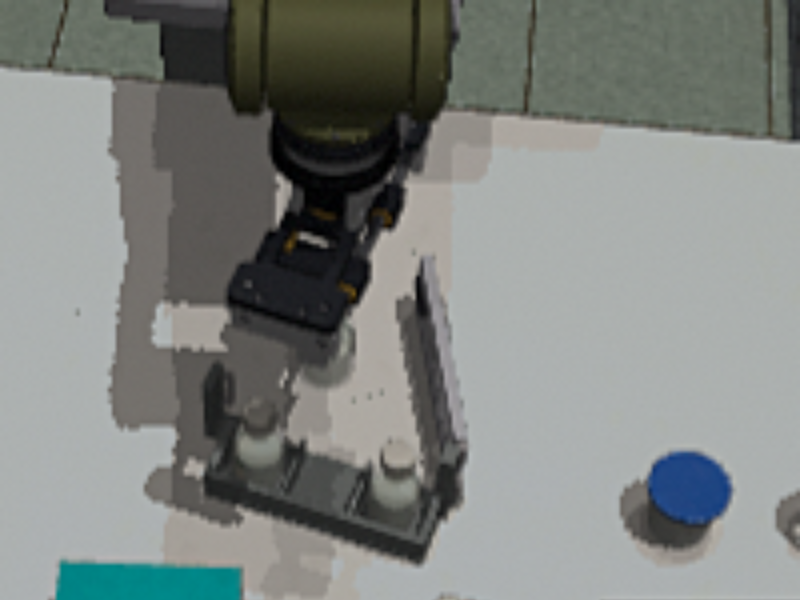

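```bash
python3 - <<'E'
from h import *
o=get_obs(); print(o['ee_pos'],np.degrees(o['eef_rot'][2])+90)
c=camera('wrist'); np.savez('c5.npz',**c)
P,u,v=pts(c)
m=(v<205)&(u>270)&(u<370); Q=P[m]
W=Q[(Q[:,2]>.028)&(Q[:,2]<.036)]
B=None
for a in np.arange(-16,-9,.25):
    t=np.radians(a); ex=np.array([np.cos(t),np.sin(t)]); s=W[:,:2]@ex
    h,_=np.histogram(s,bins=np.arange(s.min(),s.max(),.001)); sc=(h.astype(float)**2).sum()
    if B is None or sc>B[0]: B=(sc,a)
print(B)
t=np.radians(-13.5); ex=np.array([np.cos(t),np.sin(t)]); ey=np.array([-ex[1],ex[0]])
s=W[:,:2]@ex; y=W[:,:2]@ey
h,e=np.histogram(s,bins=np.arange(.57,.65,.002)); print([(round(float(b),3),int(n)) for b,n in zip(e,h) if n])
h,e=np.histogram(y[s<.625],bins=np.arange(.2,.35,.002)); print([(round(float(b),3),int(n)) for b,n in zip(e,h) if n])
C=Q[(Q[:,2]>.083)&(Q[:,2]<.095)];print('cap1',C.mean(0),C.min(0),C.max(0), C.mean(0)[:2]@ex,C.mean(0)[:2]@ey)
m=(u>290)&(u<350)&(v>200)&(v<320)&(P[:,2]>.2); C=P[m]; print('held',C.mean(0),C.min(0),C.max(0))
tp=C[C[:,2]>np.percentile(C[:,2],98)-.004]; print('heldcap',len(tp),tp.mean(0),(tp.min(0)+tp.max(0))/2, tp.min(0),tp.max(0))
m=(u>110)&(u<290)&(v>80)&(v<190)&(P[:,2]>.068)&(P[:,2]<.085); g=P[m]; pf=np.polyfit(g[:,0],g[:,1],1); print('gate',pf,np.degrees(np.arctan(pf[0])),g[g[:,0].argmin()],g[g[:,0].argmax()])
E
```

```text
[0.6439359  0.0915058  0.19949532] -14.217207753827921
(np.float64(69401.0), np.float64(-12.75))
[(0.57, 2), (0.576, 2), (0.582, 11), (0.584, 14), (0.586, 14), (0.588, 15), (0.59, 14), (0.592, 21), (0.594, 25), (0.596, 22), (0.598, 28), (0.6, 28), (0.602, 28), (0.604, 28), (0.606, 27), (0.608, 28), (0.61, 31), (0.612, 32), (0.614, 34), (0.616, 35), (0.618, 31), (0.62, 31), (0.622, 28), (0.624, 27), (0.626, 30), (0.628, 90), (0.63, 218), (0.632, 204), (0.634, 115)]
[(0.216, 1), (0.218, 50), (0.22, 65), (0.268, 39), (0.27, 85), (0.272, 52), (0.312, 1), (0.314, 1), (0.322, 60), (0.324, 64), (0.326, 65), (0.328, 58), (0.33, 2), (0.332, 1), (0.336, 2)]
cap1 [0.65629518 0.14717027 0.08846874] [0.64410974 0.13520556 0.08481397] [0.66862744 0.15871193 0.09068177] 0.6038054738218941 0.2963130075604661
held [0.64494578 0.09837078 0.22972153] [0.62638615 0.07958918 0.20002745] [0.66180734 0.11185583 0.24685351]
heldcap 2038 [0.64356769 0.09340179 0.24472518] [0.64318932 0.09225422 0.24436005] [0.63065446 0.07958918 0.24186658] [0.65572419 0.10491926 0.24685351]
gate [0.22426307 0.04772218] 12.640188886975661 [0.4663021  0.15590352 0.07547688] [0.64075065 0.19112236 0.0764367 ]
```

```bash
python3 -m jog '1 5 0 0 0 1 0.85;1 5 -10 0 0 1 0.85;1 5 -25 0 0 1 0.85;1 5 -40 0 0 1 0.85;1 5 -50 0 0 1 0.85;1 5 -50 0 0 1 0.85;1 5 -50 0 0 1 0.85;1 5 -50 0 0 1 0.85' 25
python3 - <<'E'
from h import *
o=get_obs(); print(o['ee_pos'],o['eef_rot'],np.degrees(o['eef_rot'][2])+90,o['force'],o['joint_vel'])
c=camera('wrist'); save(c,'w6.png'); P,u,v=pts(c)
m=(u>285)&(u<355)&(v>200)&(v<320)&(P[:,2]>.185); C=P[m]
tp=C[C[:,2]>np.percentile(C[:,2],98)-.004]; print('heldcap',len(tp),tp.mean(0),(tp.min(0)+tp.max(0))/2)
E
```

```text
time_s: 6.82
ee_pos: [0.6453, 0.0966, 0.1503]
eef_rot: [-1.572, -0.0, -1.801]
force: [-0.0, -0.1, -1.6]
grip_width: 0.0375
[0.64531381 0.09662233 0.15032623] [-1.57152910e+00 -2.14430470e-04 -1.80144311e+00] -13.215087392630224 [-0.00997069 -0.1338686  -1.62059814] [ 1.17342092e-03 -6.50971828e-03 -3.07687652e-03 -5.60995971e-05
 -1.39593532e-03 -6.84990323e-04]
heldcap 2028 [0.64478516 0.09850526 0.19558466] [0.64455292 0.09753531 0.19528689]
```

View pics/w6.png

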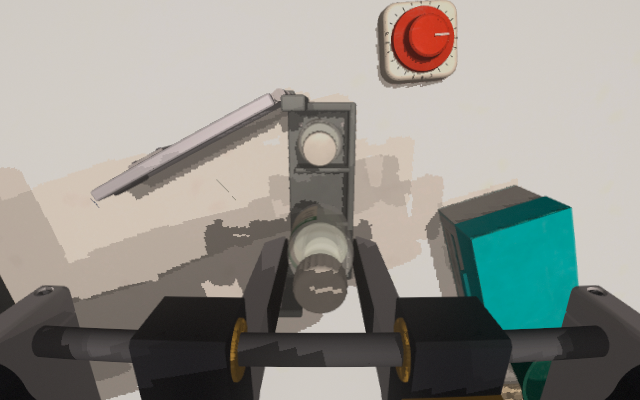

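```bash
python3 -m jog '0 0 -15 0 0 0 0.85;0 0 -32 0 0 0 0.85;0 0 -49 0 0 0 0.85;0 0 -65 0 0 0 0.85;0 0 -78 0 0 0 0.85;0 0 -88 0 0 0 0.85;0 0 -95 0 0 0 0.85;0 0 -99 0 0 0 0.85;0 0 -100 0 0 0 0.85;0 0 -100 0 0 0 0.85' 25
python3 - <<'E'
from h import *
o=get_obs(); print(o['ee_pos'],o['force'],o['moment'])
c=camera('wrist'); save(c,'w7.png')
E
```

```text
time_s: 7.7
ee_pos: [0.6456, 0.0967, 0.0509]
eef_rot: [-1.571, 0.0, -1.801]
force: [-0.6, 0.7, -1.1]
grip_width: 0.0376
[0.64561889 0.0966553  0.05093131] [-0.60450048  0.70315972 -1.07892502] [ 0.0442275  -0.05312802 -0.00265867]
```

View pics/w7.png

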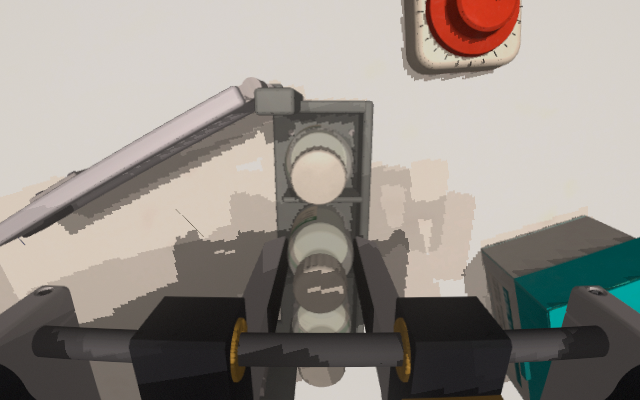

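```bash
python3 -m jog '0 0 -2 0 0 0 0.85;0 0 -4 0 0 0 0.85;0 0 -6 0 0 0 0.85;0 0 -7 0 0 0 0.85;0 0 -7 0 0 0 0.85;0 0 -7 0 0 0 0.85' 25
```

```text
time_s: 8.25
ee_pos: [0.6457, 0.0967, 0.0441]
eef_rot: [-1.57, 0.0, -1.801]
force: [0.3, 0.4, -1.6]
grip_width: 0.0373
```

```bash
python3 -m jog '0 0 -1 0 0 0 0.85;0 0 -2 0 0 0 0.85;0 0 -3 0 0 0 0.85;0 0 -3 0 0 0 0.85;0 0 -3 0 0 0 0.85' 25
```

```text
time_s: 8.67
ee_pos: [0.6461, 0.0968, 0.043]
eef_rot: [-1.569, 0.001, -1.801]
force: [-6.0, -1.1, 13.0]
grip_width: 0.0373
```

```bash
python3 -m jog '0 0 1 0 0 0 0.85;0 0 1 0 0 0 0.7;0 0 1 0 0 0 0.55;0 0 1 0 0 0 0.45;0 0 1 0 0 0 0.35;0 0 1 0 0 0 0.3;0 0 1 0 0 0 0.3;0 0 1 0 0 0 0.3' 25
python3 - <<'E'
from h import *
o=get_obs(); print(o['ee_pos'],o['force'],o['grip_width'])
c=camera('wrist'); save(c,'w8.png')
E
```

```text
time_s: 9.33
ee_pos: [0.6461, 0.0967, 0.0439]
eef_rot: [-1.569, 0.001, -1.801]
force: [0.6, 0.6, 0.8]
grip_width: 0.0656
[0.64614959 0.0967231  0.04394429] [0.56043845 0.55895186 0.78155685] 0.0656011349870738
```

View pics/w8.png

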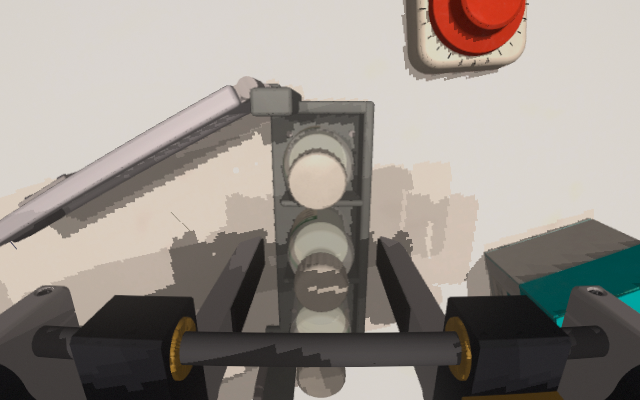

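```bash
python3 -m jog '0 0 10 0 0 0 0.3;0 0 25 0 0 0 0.3;0 0 45 0 0 0 0.3;0 0 70 0 0 0 0.3;0 0 95 0 0 0 0.3;0 0 120 0 0 0 0.4;0 0 136 0 0 0 0.5;-20 10 136 0 0 4 0.7;-45 30 136 0 0 8 1;-70 50 136 0 0 13 1' 25
python3 -m jog '-20 15 0 0 0 4 1;-40 30 0 0 0 8 1;-60 45 0 0 0 12 1;-70 55 0 0 0 13 1;-70 60 0 0 0 13 1;-70 60 0 0 0 13 1' 25
python3 - <<'E'
from h import *
o=get_obs(); print(o['ee_pos'],np.degrees(o['eef_rot'][2])+90,o['grip_width'])
for n in ['wrist','top','scene']:
    c=camera(n); save(c,n+'9.png'); np.savez(n+'9.npz',**c)
i=cv2.imread('pics/top9.png'); j=cv2.imread('pics/scene9.png')
a=cv2.resize(i[150:270,240:360],(400,400)); b=cv2.resize(j[130:250,260:380],(400,400)); cv2.imwrite('pics/ts9.png',np.hstack([a,b]))
E
```

```text
time_s: 10.22
ee_pos: [0.5753, 0.1468, 0.1808]
eef_rot: [-1.568, 0.001, -1.573]
force: [0.8, -0.0, -0.6]
grip_width: 0.036
time_s: 10.72
ee_pos: [0.5058, 0.2075, 0.1814]
eef_rot: [-1.567, 0.001, -1.347]
force: [0.2, 0.2, 1.1]
grip_width: 0.0005
[0.50575482 0.2075262  0.18140899] 12.832199813819201 0.0004544908716638739
```

View pics/ts9.png

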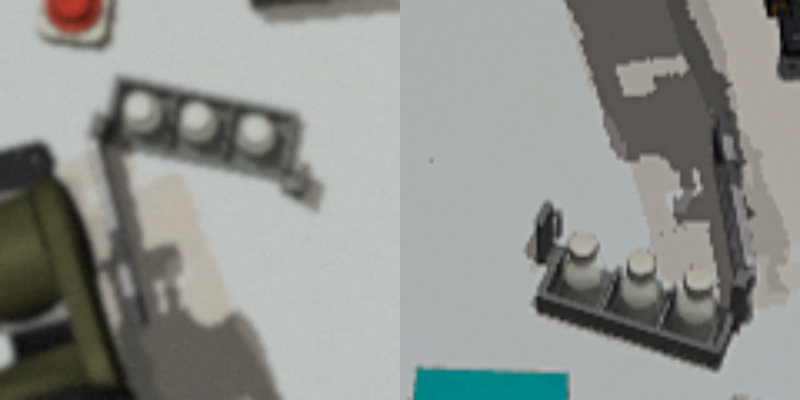

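View pics/wrist9.png

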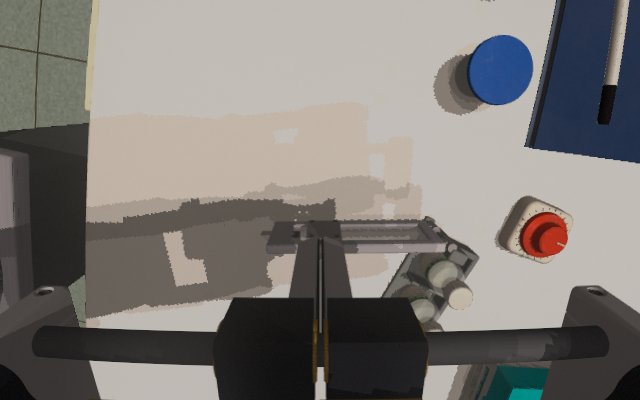

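```bash
python3 - <<'E'
from h import *
for n in ['wrist','top']:
    c=dict(np.load(n+'9.npz')); c={k:(v.item() if v.ndim==0 else v) for k,v in c.items()}
    P,u,v=pts(c)
    m=(P[:,0]>.44)&(P[:,0]<.67)&(P[:,1]>.12)&(P[:,1]<.23)&(P[:,2]>.07)&(P[:,2]<.082)
    g=P[m]; pf=np.polyfit(g[:,0],g[:,1],1)
    for _ in range(3):
        r=g[:,1]-np.polyval(pf,g[:,0]); g=g[abs(r)<.01]; pf=np.polyfit(g[:,0],g[:,1],1)
    d=np.array([1,pf[0]])/np.hypot(1,pf[0]); nn=np.array([-d[1],d[0]]); s=g[:,:2]@d; off=g[:,:2]@nn
    print(n,len(g),pf,np.degrees(np.arctan(pf[0])),'end',g[s.argmin()],g[s.argmax()],'off',np.percentile(off,[2,50,98])-np.median(off))
    # hinge post top ~78
    C=P[(P[:,0]>.6)&(P[:,0]<.67)&(P[:,1]>.16)&(P[:,1]<.22)&(P[:,2]>.06)]; print(C.mean(0),C.min(0),C.max(0))
    # plate: points outer side
    C=P[m]; 
    for zlo in (.02,.045):
        q=P[(P[:,0]>.48)&(P[:,0]<.56)&(P[:,2]>zlo)&(P[:,2]<zlo+.02)&(P[:,1]>.14)&(P[:,1]<.21)]
        if len(q): print('plate',len(q),q.mean(0),np.percentile(q[:,:2]@nn-pf[1]*nn[1],[5,50,95]))
E
```

```text
wrist 1741 [0.19738319 0.06342777] 11.165694781018338 end [0.46650566 0.15223075 0.07453818] [0.65299864 0.18433076 0.07782229] off [-0.00859892  0.          0.0051271 ]
[0.62690846 0.18716479 0.07469308] [0.6000851  0.16009785 0.06003301] [0.65329025 0.19556557 0.08067835]
plate 581 [0.52078247 0.16929563 0.02895944] [-0.00059777  0.00191024  0.0067348 ]
plate 524 [0.51787711 0.16909481 0.0537786 ] [-0.00055772  0.00208039  0.0067412 ]
top 229 [0.21112277 0.05360281] 11.92137831595981 end [0.46670814 0.14664938 0.07622231] [0.64992583 0.18469986 0.0775549 ] off [-0.00776832  0.          0.00651563]
[0.62754945 0.18404342 0.0745691 ] [0.60019027 0.17453697 0.06311918] [0.64992583 0.19386126 0.08361032]
plate 16 [0.53014388 0.16259186 0.02473261] [-0.00474162 -0.00250647 -0.00127851]
plate 9 [0.49084832 0.15363086 0.05525819] [-0.00746238 -0.00594771  0.00629152]
```

```bash
python3 -m jog '5 2 -25 0 0 0 1;9 4 -60 0 0 0 1;9 4 -95 0 0 0 1;9 4 -120 0 0 0 1;9 4 -138 0 0 0 1;9 4 -145 0 0 0 1;9 4 -145 0 0 0 1;9 4 -145 0 0 0 1' 25
python3 - <<'E'
from h import *
o=get_obs(); print(o['ee_pos'],o['force'],np.degrees(o['eef_rot'][2])+90,o['grip_width'])
c=camera('wrist'); save(c,'w10.png')
c=camera('scene'); save(c,'s10.png')
i=cv2.imread('pics/s10.png');cv2.imwrite('pics/s10c.png',cv2.resize(i[110:250,270:430],(640,560),interpolation=cv2.INTER_CUBIC))
E
```

```text
time_s: 11.53
ee_pos: [0.5159, 0.2099, 0.0363]
eef_rot: [-1.568, 0.001, -1.349]
force: [-0.5, 0.4, -0.1]
grip_width: 0.0003
[0.51586704 0.20993958 0.03631263] [-0.4823861   0.39419197 -0.06165429] 12.721689514648062 0.00030646047931058237
```

View pics/w10.png

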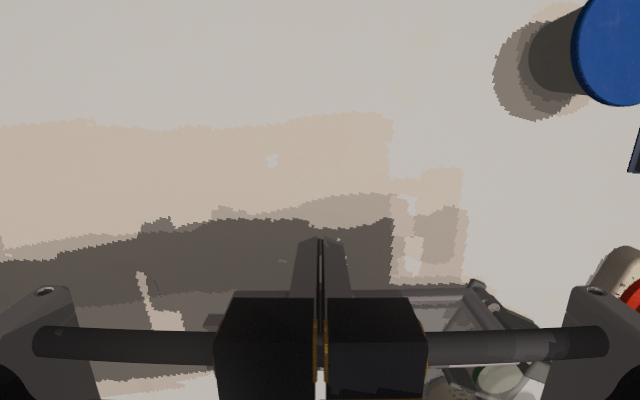

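View pics/s10c.png

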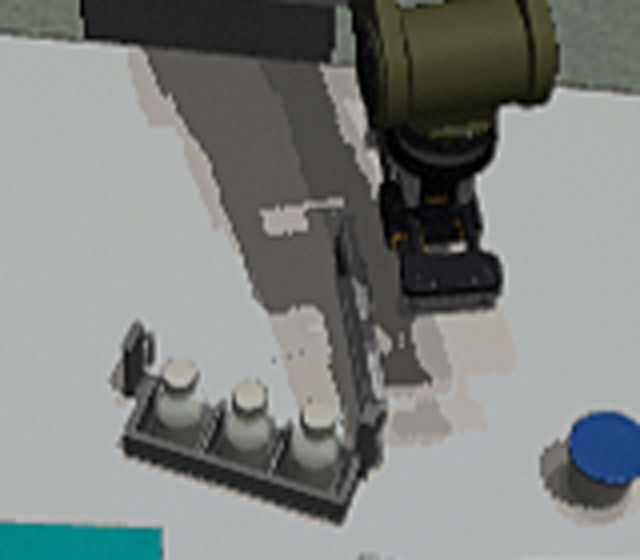

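```bash
python3 - <<'E'
import numpy as np
H=np.array([.634,.192])
for f in [12.5,18,24,30,36,42,48,54,60,66,70,73,75,76.9]:
    t=np.radians(f); p=H-.12*np.array([np.cos(t),np.sin(t)])+.015*np.array([-np.sin(t),np.cos(t)]); print(f,p.round(4), 'rel',(p-[.5159,.2099]).round(4)*1000, round(f-12.7,1))
E
```

```text
12.5 [0.5136 0.1807] rel [ -2.3 -29.2] -0.2
18 [0.5152 0.1692] rel [ -0.7 -40.7] 5.3
24 [0.5183 0.1569] rel [  2.4 -53. ] 11.3
30 [0.5226 0.145 ] rel [  6.7 -64.9] 17.3
36 [0.5281 0.1336] rel [ 12.2 -76.3] 23.3
42 [0.5348 0.1229] rel [ 18.9 -87. ] 29.3
48 [0.5426 0.1129] rel [ 26.7 -97. ] 35.3
54 [0.5513 0.1037] rel [  35.4 -106.2] 41.3
60 [0.561  0.0956] rel [  45.1 -114.3] 47.3
66 [0.5715 0.0885] rel [  55.6 -121.4] 53.3
70 [0.5789 0.0844] rel [  63.  -125.5] 57.3
73 [0.5846 0.0816] rel [  68.7 -128.3] 60.3
75 [0.5885 0.08  ] rel [  72.6 -129.9] 62.3
76.9 [0.5922 0.0785] rel [  76.3 -131.4] 64.2
```

```bash
python3 -m jog '-1 -10 0 0 0 0 1;-2 -20 0 0 0 0 1;-2 -26 0 0 0 0 1;-2 -31 0 0 0 1 1;-1 -36 0 0 0 3 1;-1 -41 0 0 0 5.5 1;0 -45 0 0 0 7.5 1;1 -49 0 0 0 9.5 1;2 -53 0 0 0 11.5 1;2 -53 0 0 0 11.5 1' 25
python3 - <<'E'
from h import *
o=get_obs(); print(o['ee_pos'],o['force'],o['moment'],np.degrees(o['eef_rot'][2])+90)
c=camera('top');save(c,'t11.png')
c=camera('scene'); save(c,'s11.png')
i=cv2.imread('pics/t11.png'); j=cv2.imread('pics/s11.png')
a=cv2.resize(i[150:270,240:360],(400,400)); b=cv2.resize(j[130:250,260:380],(400,400)); cv2.imwrite('pics/ts11.png',np.hstack([a,b]))
E
```

```text
time_s: 12.47
ee_pos: [0.5183, 0.1561, 0.0374]
eef_rot: [-1.566, 0.001, -1.147]
force: [-0.6, -0.9, -0.9]
grip_width: 0.0008
[0.51829366 0.15610168 0.03742149] [-0.60427577 -0.85535495 -0.94961842] [ 0.02288841 -0.12893085  0.02356074] 24.28188274327121
```

View pics/ts11.png

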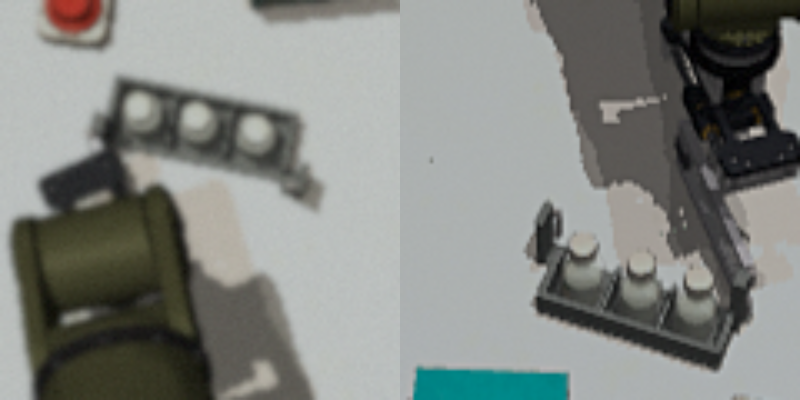

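```bash
python3 -m jog '1 -4 0 0 0 2 1;2 -8 0 0 0 4 1;4 -12 0 0 0 6 1;6 -16 0 0 0 8.5 1;8 -20 0 0 0 10.5 1;10 -24 0 0 0 12.5 1;13 -29 0 0 0 15 1;16 -34 0 0 0 18 1;20 -39 0 0 0 21 1;24 -44 0 0 0 24 1' 25
python3 -m jog '4 -5 0 0 0 3 1;8 -9 0 0 0 6 1;13 -13 0 0 0 9 1;18 -17 0 0 0 12 1;21 -19 0 0 0 14 1;24 -21 0 0 0 15.5 1;27 -23 0 0 0 17 1;29 -24 0 0 0 18 1;29 -24 0 0 0 18 1' 25
python3 - <<'E'
from h import *
o=get_obs(); print(o['ee_pos'],o['force'],o['moment'],np.degrees(o['eef_rot'][2])+90)
c=camera('top');save(c,'t12.png')
c=camera('wrist');save(c,'w12.png')
c=camera('scene'); save(c,'s12.png')
P,u,v=pts(c); np.savez('s12.npz',**c)
i=cv2.imread('pics/t12.png'); j=cv2.imread('pics/s12.png')
a=cv2.resize(i[150:270,240:360],(400,400)); b=cv2.resize(j[130:250,260:380],(400,400)); cv2.imwrite('pics/ts12.png',np.hstack([a,b]))
E
```

```text
time_s: 13.4
ee_pos: [0.5421, 0.1126, 0.0374]
eef_rot: [-1.566, 0.001, -0.729]
force: [-0.8, 0.8, 0.1]
grip_width: 0.0003
time_s: 14.15
ee_pos: [0.5714, 0.0885, 0.0375]
eef_rot: [-1.566, 0.001, -0.415]
force: [-1.2, 0.7, -0.7]
grip_width: 0.0002
[0.57139112 0.08845776 0.03746442] [-1.15225882  0.68253029 -0.66195341] [ 0.02471889 -0.17170209  0.0276287 ] 66.20714093216449
```

View pics/ts12.png

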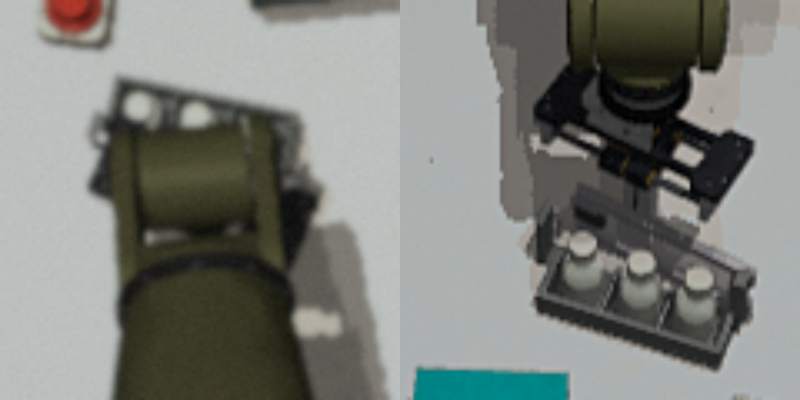

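View pics/w12.png

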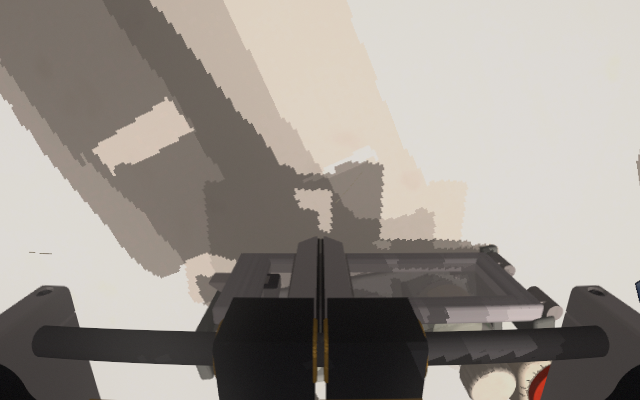

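```bash
python3 -m jog '2 -1 0 0 0 1 1;5 -3 0 0 0 2 1;7 -4 0 0 0 3.5 1;9 -5 0 0 0 5 1;11 -6 0 0 0 6 1;13 -7 0 0 0 7 1;13 -7 0 0 0 7 1;13 -7 0 0 0 7 1' 25
python3 - <<'E'
from h import *
c=camera('scene'); save(c,'s13.png')
j=cv2.imread('pics/s13.png')
cv2.imwrite('pics/s13c.png',cv2.resize(j[160:250,290:380],(600,600),interpolation=cv2.INTER_CUBIC))
E
```

```text
time_s: 14.97
ee_pos: [0.5841, 0.0817, 0.0374]
eef_rot: [-1.566, 0.001, -0.294]
force: [0.3, 0.3, 0.4]
grip_width: 0.0005
```

View pics/s13c.png

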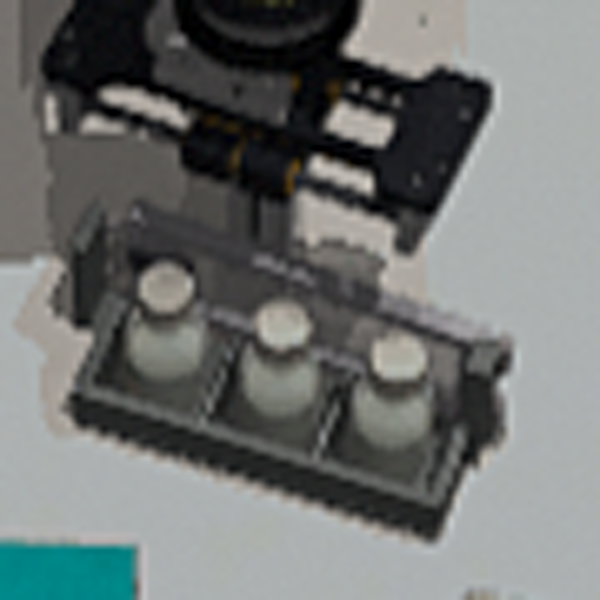

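```bash
python3 -m jog '1 0 0 0 0 0.5 1;2 0 0 0 0 1 1;3 -1 0 0 0 2 1;4 -1 0 0 0 2 1;4 -1 0 0 0 2 1;4 -1 0 0 0 2 1' 25
```

```text
time_s: 15.52
ee_pos: [0.587, 0.0809, 0.0373]
eef_rot: [-1.566, 0.004, -0.259]
force: [-8.4, 0.2, 5.9]
grip_width: 0.0001
```

```bash
python3 -m jog '1 0 0 0 0 0.5 1;2 0 0 0 0 1 1;2 -1 0 0 0 1.5 1;3 -1 0 0 0 2 1;3 -1 0 0 0 2 1;3 -1 0 0 0 2 1' 25
```

```text
time_s: 16.02
ee_pos: [0.5902, 0.0799, 0.0373]
eef_rot: [-1.566, 0.003, -0.224]
force: [-0.4, -0.4, -0.5]
grip_width: 0.0001
```

```bash
python3 - <<'E'
from h import *
c=camera('scene'); save(c,'s14.png'); print(get_obs()['force'])
j=cv2.imread('pics/s14.png')
cv2.imwrite('pics/s14c.png',cv2.resize(j[160:250,290:380],(600,600),interpolation=cv2.INTER_CUBIC))
E
```

```text
[ 0.01242503 -0.03872714 -0.19730146]
```

View pics/s14c.png

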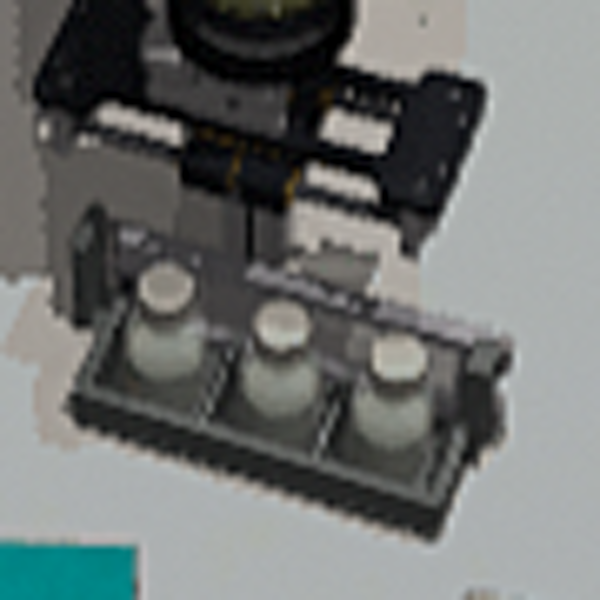

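```bash
python3 -m jog '1 0 0 0 0 0.5 1;2 0 0 0 0 0.5 1;2 0 0 0 0 0.5 1;2 0 0 0 0 0.5 1' 25
```

```text
time_s: 16.4
ee_pos: [0.5923, 0.0799, 0.0373]
eef_rot: [-1.566, 0.003, -0.215]
force: [-0.4, -0.5, -0.1]
grip_width: 0.0004
```

```bash
python3 -m jog '1 0 0 0 0 0 1;2 0 0 0 0 0 1;2 0 0 0 0 0 1;2 0 0 0 0 0 1' 25
```

```text
time_s: 16.73
ee_pos: [0.594, 0.0799, 0.0372]
eef_rot: [-1.567, 0.004, -0.215]
force: [-4.4, -0.1, 3.2]
grip_width: 0.0002
```

```bash
python3 -m jog '1 0 0 0 0 0 1;1.5 0 0 0 0 0 1;1.5 0 0 0 0 0 1;1.5 0 0 0 0 0 1' 25
python3 - <<'E'
from h import *
print(get_obs()['force'],get_obs()['ee_pos'])
E
```

```text
time_s: 17.07
ee_pos: [0.594, 0.0799, 0.0372]
eef_rot: [-1.568, 0.008, -0.215]
force: [-14.8, -1.1, 8.9]
grip_width: 0.0004
[-14.8221091   -1.11653347   8.92492005] [0.59399968 0.07986573 0.03719206]
```

```bash
python3 -m jog '-5 1 0 0 0 0 1;-15 3 0 0 0 0 1;-30 7 0 0 0 0 1;-50 11 5 0 0 0 1;-60 14 25 0 0 0 1;-70 14 60 0 0 0 1;-85 10 95 0 0 0 1;-110 0 130 0 0 0 1;-140 -20 155 0 0 0 1;-165 -50 160 0 0 0 1' 25
python3 -m jog '-25 -35 0 0 0 0 1;-40 -70 0 0 0 0 1;-50 -105 0 0 0 0 1;-60 -140 0 0 0 0 1;-60 -175 0 0 0 0 1;-60 -200 0 0 0 0 1;-60 -200 0 0 0 0 1' 25
python3 - <<'E'
from h import *
o=get_obs(); print(o['ee_pos'],o['force'])
c=camera('scene'); save(c,'s15.png'); t=camera('top'); save(t,'t15.png')
j=cv2.imread('pics/s15.png');i=cv2.imread('pics/t15.png')
cv2.imwrite('pics/ts15.png',np.hstack([cv2.resize(i[165:225,260:340],(400,300),interpolation=cv2.INTER_CUBIC),cv2.resize(j[170:245,290:390],(400,300),interpolation=cv2.INTER_CUBIC)]))
ex=np.array([np.cos(np.radians(-13.3)),np.sin(np.radians(-13.3))]);ey=np.array([-ex[1],ex[0]])
for n,c in (('s',c),('t',t)):
    P,u,v=pts(c); q=P[(P[:,2]>.066)&(P[:,2]<.080)]; s=q[:,:2]@ex; y=q[:,:2]@ey
    m=(s>.545)&(s<.585)&(y>.16)&(y<.335); pf=np.polyfit(y[m],s[m],1); print(n,m.sum(),pf, np.degrees(np.arctan(pf[0])))
    caps=P[(P[:,2]>.082)&(P[:,2]<.096)&(P[:,0]>.6)&(P[:,0]<.69)&(P[:,1]>.02)&(P[:,1]<.18)]
    yy=caps[:,:2]@ey
    for yc in (.193,.245,.297):
        k=caps[abs(yy-yc)<.02]; print(yc,len(k),(k[:,:2]@ex).mean().round(4),(k[:,:2]@ey).mean().round(4),k[:,2].mean().round(4))
E
```

```text
time_s: 17.9
ee_pos: [0.4301, 0.0317, 0.2004]
eef_rot: [-1.566, 0.002, -0.213]
force: [0.5, -0.5, 0.7]
grip_width: 0.0001
time_s: 18.48
ee_pos: [0.3699, -0.1716, 0.2005]
eef_rot: [-1.567, 0.001, -0.216]
force: [1.5, 0.1, 0.5]
grip_width: 0.0007
[ 0.36987455 -0.17163478  0.20048571] [1.45765562 0.0588298  0.4562205 ]
s 234 [-0.01319224  0.58259084] -0.7558156663607454
0.193 56 0.6098 0.1924 0.0878
0.245 57 0.6099 0.2455 0.0871
0.297 59 0.6081 0.2951 0.0876
t 223 [0.00113713 0.57400222] 0.06515248952413974
0.193 57 0.6046 0.189 0.0878
0.245 60 0.6031 0.241 0.0869
0.297 58 0.6027 0.2923 0.0882
```

View pics/ts15.png

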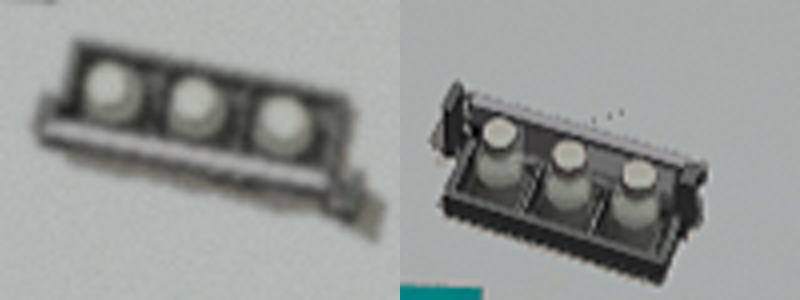

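```bash
python3 -m jog '20 20 0 0 0 0 1;50 40 0 0 0 0 1;80 60 0 0 0 0 1;115 80 0 0 0 0 1;150 100 0 0 0 0 1;185 120 0 0 0 0 1;215 140 0 0 0 0 1;245 160 0 0 0 0 1;265 175 0 0 0 0 1;265 175 0 0 0 0 1' 25
python3 - <<'E'
from h import *
c=camera('wrist'); save(c,'w16.png')
uv=proj(c,[[.605,.02,.06]])[0]; print(uv, get_obs()['ee_pos'])
j=c['img'][:,:,::-1]; x,y=int(uv[0]),int(uv[1]); x0=max(x-80,0);y0=max(y-60,0)
cv2.imwrite('pics/w16c.png',cv2.resize(j[y0:y0+120,x0:x0+160],(800,600),interpolation=cv2.INTER_CUBIC))
E
```

```text
time_s: 19.42
ee_pos: [0.6368, 0.0108, 0.1992]
eef_rot: [-1.566, 0.002, -0.211]
force: [-1.3, -0.1, -0.6]
grip_width: 0.0006
[321.75028967 159.11509437] [0.63546165 0.00929111 0.19925243]
```

View pics/w16c.png

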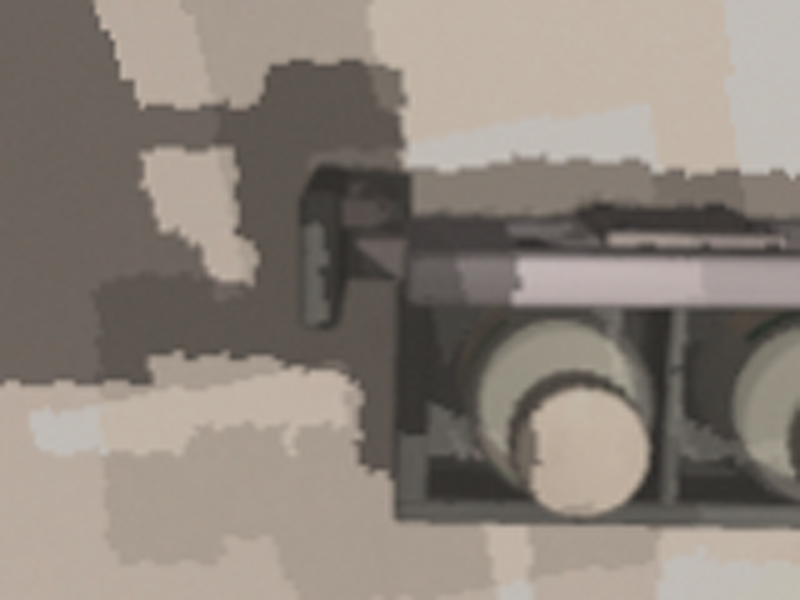

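View pics/w16.png

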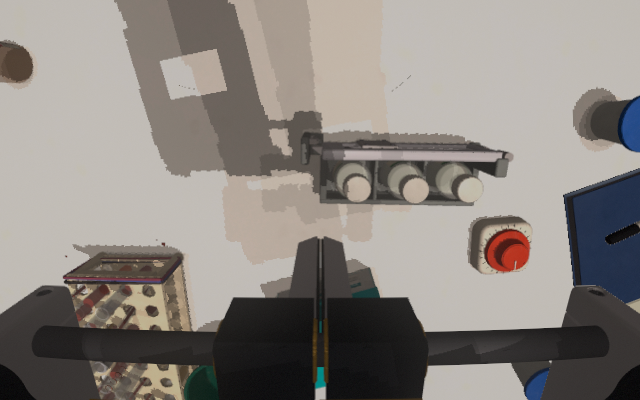

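```bash
python3 -c "
from station import *
print(hand_in())"
```

```text
the job is handed in; nothing more can be done
None
```

I stood the spare bottle upright in the empty middle cell, then pushed the gate shut slowly and handed the job in at about 19.5 s of the 51 s allowed. No check failed.

- **Bottles:** the depth images show all three caps at about 87–88 mm, so the bottles are upright on the floor of their cells. Each is centred in its own cell.
- **Gate and latch:** resistance rose to about 8 N at the strike, then fell to zero. The gate then met a hard stop, with no movement under about 15 N. After I backed off, the gate measured parallel to the carrier front. The top camera read +0.07° and the scene camera −0.76°, a difference that is measurement noise. A wrist close-up shows the bolt's bevelled tip out behind the strike post. The bolt position itself cannot be read directly.
- **Everything else:** the path kept clear of the dropper bottle, cups and timers. I did not re-measure their positions at the end. The arm ended in free air, touching nothing.

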